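# Put the drained mill plates away in their storage blocks

### The job

The two mill plates leaning on the drying rack have drained: put them away. Stand each plate upright and fully down in a free slot of the white block for its size (large plate in the block with the long slots, small plate in the one with the short slots); lower it in, do not let it drop. Leave the plates already stored and the other things on the bench as they are.

Things in the scene. Friction and masses are not known exactly. Their poses are not given: they have to be found in the camera images.
- plate_large: the large mill plate: flat perforated steel disc, diameter 100 mm, 12 mm thick, about 450 g, both faces alike. Origin on the rim at mid-thickness, at the start the lowest rim point; x axis square to the faces, z from the origin through the disc's centre. Starts leaning on the drying rack, in either bay: z axis 25 degrees from vertical, top edge about 143 mm above the bench.
- plate_large_centre (a point): centre of the large plate, 50 mm from its rim; axes as the plate's
- plate_small: the small mill plate: flat perforated steel disc, diameter 82 mm, 12 mm thick, about 300 g, both faces alike. Origin on the rim at mid-thickness, at the start the lowest rim point; x axis square to the faces, z from the origin through the disc's centre. Starts leaning on the drying rack, in either bay: z axis 25 degrees from vertical, top edge about 127 mm above the bench.
- plate_small_centre (a point): centre of the small plate, 41 mm from its rim; axes as the plate's
- drying_rack: steel wire drying rack over a drip tray, 215 x 150 mm on plan, fixed; origin at the centre of its underside, x axis to the side the plates face, z up. Two bays one behind the other, the plates' lowest points at x = -12 and +80 mm, y = 0, 50 mm above the bench. The plates' tops tilt 25 degrees towards its -x side.
- bay (a point): foot of the plate in the bay at x = -12 mm of the rack, both bays alike: the plate stands on two rods, leans back on two 6 mm tines at y = -29 and +29 mm that reach 60 mm up its back, and a toe bar 4 mm up its front face keeps its foot: draw it out along its own plane. Between the tines 50 mm are clear, both faces free.
- block_large: white plastic storage block for large plates, 180 x 130 x 50 mm (x, y, z), fixed; origin at the centre of its underside, z up. Three upright slots, open at the top, run along its y axis at x = -60, 0 and +60 mm. The two blocks look alike but for the slot length and the plate already in them.
- block_small: white plastic storage block for small plates, 180 x 130 x 50 mm (x, y, z), fixed; origin at the centre of its underside, z up. Three upright slots, open at the top, run along its y axis at x = -60, 0 and +60 mm. The two blocks look alike but for the slot length and the plate already in them.
- block_large_hole0 (a point): centre of a taken slot's mouth, in the top face of block_large. Slot 102 mm long (block y), 16 mm wide (x), 35 mm deep with a flat floor, mouth chamfered 3 mm. It already holds a large plate
- block_large_hole1 (a point): centre of a free slot's mouth, in the top face of block_large. Slot 102 mm long (block y), 16 mm wide (x), 35 mm deep with a flat floor, mouth chamfered 3 mm. A large plate standing home has its centre 65 mm and its top 115 mm above the bench
- block_large_hole2 (a point): centre of a free slot's mouth, in the top face of block_large. Slot 102 mm long (block y), 16 mm wide (x), 35 mm deep with a flat floor, mouth chamfered 3 mm. A large plate standing home has its centre 65 mm and its top 115 mm above the bench
- block_small_hole0 (a point): centre of a free slot's mouth, in the top face of block_small. Slot 86 mm long (block y), 16 mm wide (x), 35 mm deep with a flat floor, mouth chamfered 3 mm. A small plate standing home has its centre 56 mm and its top 97 mm above the bench
- block_small_hole1 (a point): centre of a free slot's mouth, in the top face of block_small. Slot 86 mm long (block y), 16 mm wide (x), 35 mm deep with a flat floor, mouth chamfered 3 mm. A small plate standing home has its centre 56 mm and its top 97 mm above the bench
- block_small_hole2 (a point): centre of a taken slot's mouth, in the top face of block_small. Slot 86 mm long (block y), 16 mm wide (x), 35 mm deep with a flat floor, mouth chamfered 3 mm. It already holds a small plate
- stored_large_centre (a point): centre of a second large plate, already stored upright in the slot at x = -60 mm of the large block; to be left alone
- stored_small_centre (a point): centre of a second small plate, already stored upright in the slot at x = +60 mm of the small block; to be left alone
- nozzle: white filling nozzle on a steel flange, standing upright, 64 mm across the foot, 145 mm tall; origin at the centre of its underside; bystander
- clamp: steel hinged pipe clamp lying flat, ring of 92 mm diameter with a wing nut, 22 mm high; origin at the ring's centre on the bench; bystander
- brush: blue cleaning brush lying on the bench, 180 mm long along its x axis; bystander
Things that resemble listed ones, but are neither listed nor needed, are in the scene too. Leave any blue look-alike of the plate_small alone. What is shaped like the plate_large but green is not meant.

How it is judged (in metres and radians):
At the end, for the whole second after the job is handed in: Each plate stands at rest in a free slot of its own block: centre within 7 mm of the slot's middle across it and 10 mm along it, within 4 mm of the height of a plate resting on the slot floor, faces within 10 degrees of the slot's upright direction ((x of plate_large_centre in the frame of block_large between -0.007 and 0.007 m or x of plate_large_centre in the frame of block_large between 0.053 and 0.067 m) and y of plate_large_centre in the frame of block_large between -0.01 and 0.01 m and z of plate_large_centre in the frame of block_large between 0.061 and 0.069 m and angle between the x axis of plate_large and the x axis of block_large, either way round below 0.17 rad and linear speed of each of plate_large, plate_small below 0.02 m/s and (x of plate_small_centre in the frame of block_small between -0.067 and -0.053 m or x of plate_small_centre in the frame of block_small between -0.007 and 0.007 m) and y of plate_small_centre in the frame of block_small between -0.01 and 0.01 m and z of plate_small_centre in the frame of block_small between 0.052 and 0.06 m and angle between the x axis of plate_small and the x axis of block_small, either way round below 0.17 rad); the robot touches nothing.
It fails at once if the large plate is let fall (more than about 2 cm of free fall) (linear speed of plate_large above 0.6 m/s and contact force between the fingers and plate_large below 0.3 N).
It fails at once if the small plate is let fall (more than about 2 cm of free fall) (linear speed of plate_small above 0.6 m/s and contact force between the fingers and plate_small below 0.3 N).
It fails at once if a stored plate is shifted by more than 15 mm (distance of any of stored_large_centre, stored_small_centre from where it was at the start of the episode above 0.015 m).
It fails at once if the nozzle, clamp or brush is shifted by more than 30 mm (distance of any of nozzle, clamp, brush from where it was at the start of the episode above 0.03 m).
It also fails if it takes over 58 s, if anything falls off the work surface, if the arm or the gripper's body presses on something with over 40 N, if the wrist force passes 120 N, or if a joint passes its speed limit or range.

### The arm

A 6-joint arm with a two-finger parallel gripper is mounted at the origin on the work surface. World frame = base frame: x ahead of the robot, y to its left, z up, the work surface at z = 0. Lengths are in m, angles in degrees, forces in N, time in s.
With the tool pointing down it reaches from about 0.15 to 0.775 m from the base axis. Payload 6.1 kg.
Tool frame: the origin (TCP) lies on the mounting face of the last link; the fingertips stand 173 mm ahead of it and the grasp point (between the pads) lies 155 mm ahead of it; z points along the fingers, y is the line along which they close (so a half turn about z gives the same grasp; the last joint's range is limited). The gripper opens to 85 mm and grips with 20 to 120 N. Pads are 22 mm wide; open, the fingers measure 114 mm over their backs; the gripper's body (76 mm by 85 mm) begins 54 mm behind the grasp point. The pads swing forward as they close: fully open they stand 13 mm farther back than shut.
Start: joints at [0, 7.208, -2.269, 80.523, 0, 90], TCP at [0.525, 0, 0.405] pointing down, gripper open.
Joint ranges: [-155.77, 155.77], [-54.66, 111.73], [-72.52, 77.12], [-102.08, 115.82], [-83.92, 84.16], [-180, 180]. Speed limits (degrees/s): [136.94, 136.94, 172.46, 180, 180, 180].

### API

Orientations are given as [roll, pitch, yaw] about the fixed x, y, z axes, in that order (R = Rz(yaw) Ry(pitch) Rx(roll)).
In Python, from cell import r gives the robot as it stands. The module is installed in compiled form; this text tells all that it offers.
- The arm moves only by the shell command python3 -m pendant 'ROWS' [OPENING]. ROWS is JSON, a list of rows, each a list of 2 entries, a list of its own where there are three numbers: the shift along the tool's x, y, z in mm, then the turn about the tool's z in rad. A call has 1 to 10 rows; each row shifts and turns the commanded pose from where the row before left it, along the tool's axes as they then stand; what a row does not reach is not made up. A row lasts 1/12 s, in which the tool goes at most 41.7 mm and 7.16 degrees, less where a joint would pass 70% of its speed; a pose out of reach is approached as far as the arm can. A call is refused whole if a number of a shift passes 41.7 or a number of a turn 0.125, either way. A call with a gripper value outside its range is refused whole. OPENING is the finger opening in mm, from 0 to 85.4, set as the call begins (- or left out, the last holds). The fingers move at their own pace and stop on an object; the grip force is fixed at half the most. Time passes only in rows, so rows that do not move let the fingers close. It gives the time, the measured TCP pose, the force, the opening and the grip force at its end, in the units of the state.
- r.state(): the state, without advancing time (a new reading comes with each control period).
- r.snapshot(name): name is "scene" or "side" or "wrist"; returns the picture (420x560x3 uint8, blue, green, red); there is no depth.
- r.get_calibration(name): a dict with "fx", "fy", "cx", "cy" (pixels), "D" ([k1, k2, p1, p2, k3] as OpenCV has them; the pictures are not rectified), "world_to_cam" (4x4, takes a point from world to camera coordinates). Camera axes: x right, y up, looking along -z (the intrinsics and any distortion apply to the point x, -y, -z); pixel columns grow to the right and rows downward; lengths in m; the calibration is good to about 2 mm. A picture is of the moment at which its call begins: read the wrist's pose just before it. get_calibration takes no time and is no camera call; for the wrist camera it gives the pose at the moment of the call.
- r.close_job(): hands the job in; it is judged then, once.
The state is a dict: "clock": time; "q": joint angles; "qvel": joint speeds; "effort": joint torques, N m; "eef_pos": TCP position; "tcp_rot": TCP orientation; "force": force on the tool from outside, world axes, zero at the start; "torque": the same for the moment, N m; "opening": opening from 0.0 (shut) to 1.0 (fully open); "grasp_force": force on a finger pad.
Only numpy, scipy, OpenCV 4.12 (cv2) and the standard library are available. Lean on these libraries where they do the work, as an engineer would, in place of code of your own. Each camera call takes 0.05 s, during which the arm holds its last target. There are 200 camera calls.

## Working session

There is one attempt and no reset: what is moved stays moved. The work goes in short steps, Python scripts to look and compute and a shell command to move; the robot and the scene stay as the last step left them, time stands still between calls to the robot, and variables do not carry over. Pictures are saved under pics/ and viewed, at most 10 in all, crops included, and the job is handed in when it is done.

```bash
mkdir -p pics && python3 - <<'E'
from cell import r
import cv2,numpy as np
print(r.state())
for n in("scene","side"):
    im=r.snapshot(n);cv2.imwrite(f"pics/{n}0.png",im)
    c=r.get_calibration(n);print(n,{k:np.round(np.array(v),4).tolist() for k,v in c.items()})
E
```

```text
{'clock': 0.0, 'q': array([-1.58522219e-03,  7.24263403e+00, -2.32530756e+00,  8.05244685e+01,
       -3.49254072e-03,  8.99994418e+01]), 'qvel': array([ 0.09791033,  0.08013572, -0.00227655,  0.0343913 ,  0.05892011,
       -0.01549438]), 'effort': array([-1.88969068e-03, -4.35916471e+01,  3.52923596e+01,  1.73015334e-02,
       -7.00984879e-05, -2.14169546e-05]), 'eef_pos': array([ 5.24876780e-01, -2.19647163e-05,  4.03924531e-01]), 'tcp_rot': array([-1.79907590e+02,  3.49163586e-03,  8.99989786e+01]), 'force': array([-0.31445447, -0.62634203,  0.0178133 ]), 'torque': array([ 0.01599611, -0.00741066,  0.06739366]), 'grasp_force': 0.0, 'opening': 1.0004948822342912}
scene {'fx': 403.2527, 'fy': 403.2527, 'cx': 288.1831, 'cy': 211.2695, 'D': [-0.1116, 0.0, 0.0, 0.0, 0.0], 'world_to_cam': [[0.4002, 0.9163, -0.0186, -0.2257], [-0.6864, 0.3132, 0.6563, 0.3271], [0.6072, -0.2498, 0.7543, -1.1587], [0.0, 0.0, 0.0, 1.0]]}
side {'fx': 537.5765, 'fy': 537.5765, 'cx': 282.6939, 'cy': 210.9505, 'D': [-0.1563, 0.0, 0.0, 0.0, 0.0], 'world_to_cam': [[0.9813, -0.192, 0.0149, -0.5518], [0.0889, 0.5202, 0.8494, -0.1204], [-0.1708, -0.8322, 0.5275, -0.9401], [0.0, 0.0, 0.0, 1.0]]}
```

View pics/scene0.png

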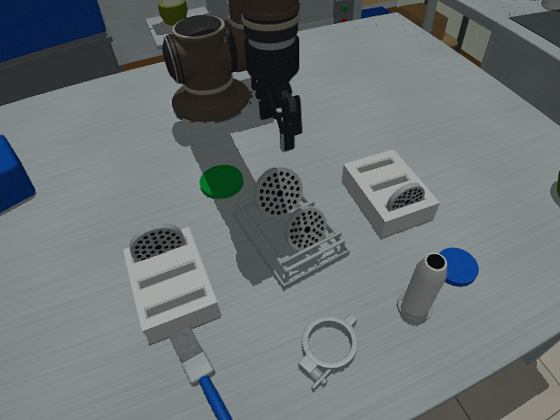

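View pics/side0.png

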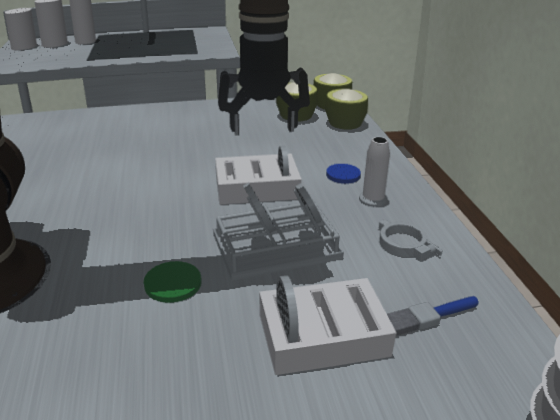

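The scene view shows the long-slot block at about (170,285), with its stored plate on the robot side. The short-slot block is at (390,190), with its stored plate on the far side. The rack carries perforated plates at (279,192) and (307,229). The look-alikes are a green disc at (222,181) and a blue disc at (458,266), both lying flat. I'll enlarge the rack and both blocks next.

```bash
cat > h.py <<'E'
from cell import r
import cv2,numpy as np
def ray(n,px,c=None):
    c=c or r.get_calibration(n);K=np.array([[c["fx"],0,c["cx"]],[0,c["fy"],c["cy"]],[0,0,1]])
    p=cv2.undistortPoints(np.array(px,float).reshape(-1,1,2),K,np.array(c["D"]))[:,0]
    T=np.array(c["world_to_cam"]);R=T[:3,:3]
    d=np.c_[p[:,0],-p[:,1],-np.ones(len(p))]@R
    return -R.T@T[:3,3],d
def onz(n,px,z,c=None):
    o,d=ray(n,px,c);return o+d*((z-o[2])/d[:,2])[:,None]
def tri(px1,px2,n1="scene",n2="side"):
    o1,d1=ray(n1,px1);o2,d2=ray(n2,px2);out=[]
    for a,b in zip(d1,d2):
        s=np.linalg.lstsq(np.c_[a,-b],o2-o1,rcond=None)[0]
        p,q=o1+s[0]*a,o2+s[1]*b;out.append([*(p+q)/2,np.linalg.norm(p-q)])
    return np.array(out)
E
python3 - <<'E'
import cv2,numpy as np
s=cv2.imread("pics/scene0.png");d=cv2.imread("pics/side0.png")
up=lambda im,x,y,w,h:cv2.resize(im[y:y+h,x:x+w],(400,300),interpolation=cv2.INTER_CUBIC)
a=np.vstack([np.hstack([up(s,230,155,133,100),up(s,330,140,133,100)]),np.hstack([up(s,110,220,160,120),up(d,205,175,160,120)])])
cv2.imwrite("pics/crop1.png",a)
E
```

```text
(no output)
```

View pics/crop1.png

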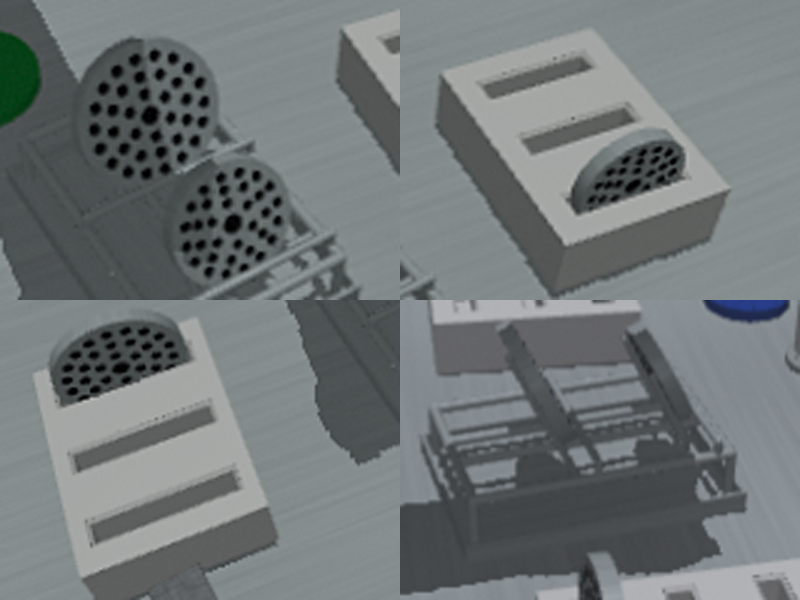

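```bash
python3 - <<'E'
from h import *
im=r.snapshot("wrist");c=r.get_calibration("wrist");cv2.imwrite("pics/wrist0.png",im)
import json;json.dump({k:np.array(v).tolist() for k,v in c.items()},open("wrist0.json","w"))
E
```

```text
(no output)
```

View pics/wrist0.png

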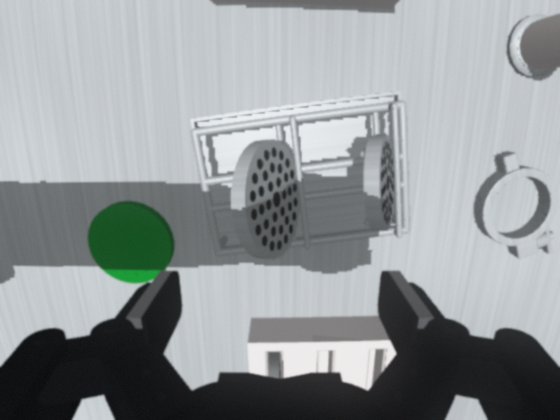

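The crop settles which plate is which. The bigger perforated plate, centre hole at scene (279.7,193.3), sits in the back bay, and the smaller one at (307.7,229.7) is in the front bay. The only look-alikes are the flat green and blue discs. In the wrist view the plate centres are near (274,199) and (388,183). Next I'll compute the geometry.

```bash
python3 - <<'E'
from h import *
import json
w=json.load(open("wrist0.json"))
def blk(n,px):
    P=onz(n,px,.05)[:,:2];print(n,np.round(P*1000,1).tolist())
    # order: a(-x,?) b(-x) c(+x) d(+x)
    m=P.mean(0);a=(P[2]+P[3]-P[0]-P[1])/2;b=(P[1]+P[0]*0-P[0]+P[2]-P[3])/2
    print(" centre",np.round(m*1000,1),"len",np.linalg.norm(a),np.linalg.norm(b),"xaxis deg",np.degrees(np.arctan2(a[1],a[0])),"edge deg",np.degrees(np.arctan2(b[1],b[0])))
print("small");blk("scene",[(343.3,164),(394,149.7),(439.7,203),(385,222)])
print("large");blk("scene",[(124.4,248.8),(189.2,227.2),(218.8,303.2),(142.8,330.8)])
s=cv2.imread("pics/side0.png")
# sub-pixel top faces by brightness in both views
for n,boxes in (("scene",[(335,140,110,100),(115,220,110,125)]),("side",[(205,145,100,60),(250,270,150,105)])):
    im=cv2.imread(f"pics/{n}0.png");hsv=cv2.cvtColor(im,cv2.COLOR_BGR2HSV)
    for x,y,W,H in boxes:
        sub=im[y:y+H,x:x+W].astype(int);g=sub.min(2)
        m=((g>200)|((sub[...,2]>=sub[...,0]-2)&(g>150))).astype(np.uint8)*255
        m=cv2.morphologyEx(m,cv2.MORPH_OPEN,np.ones((3,3)))
        k=max(cv2.findContours(m,cv2.RETR_EXTERNAL,cv2.CHAIN_APPROX_NONE)[0],key=cv2.contourArea)
        q=cv2.convexHull(k);e=cv2.approxPolyDP(q,6,True)[:,0]+[x,y]
        print(n,cv2.contourArea(k),e.tolist(),np.round(onz(n,e,.05)[:,:2]*1000).tolist())
print("plates from wrist+scene")
def tri2(p1,p2):
    o1,d1=ray("scene",[p1]);o2,d2=ray("wrist",[p2],w);a,b=d1[0],d2[0]
    t=np.linalg.lstsq(np.c_[a,-b],o2-o1,rcond=None)[0];p,q=o1+t[0]*a,o2+t[1]*b
    return np.round(1000*(p+q)/2,1),round(1000*np.linalg.norm(p-q),1)
print(tri2((279.7,193.3),(277,200)),tri2((307.7,229.7),(388,181)))
print("rack corners (top rail z~?)",np.round(1000*onz("wrist",[(193,122),(398,96),(407,235)],.05,w)).tolist())
E
```

```text
small
scene [[454.7, 182.1], [460.1, 312.6], [639.1, 305.6], [634.8, 175.7]]
 centre [547.2 244. ] len 0.1796615324896641 0.13031001694229333 xaxis deg -2.129496331741709 edge deg 87.87003238599819
large
scene [[488.8, -304.5], [488.9, -176.6], [670.4, -172.6], [669.2, -302.9]]
 centre [ 579.3 -239.1] len 0.18096092466620375 0.12916697215315165 xaxis deg 0.8941968556662043 edge deg 89.72334732574805
scene 2333.5 [[393, 150], [436, 203], [384, 220], [346, 163]] [[460.0, 310.0], [636.0, 299.0], [630.0, 177.0], [454.0, 189.0]]
scene 4955.5 [[188, 228], [215, 302], [142, 329], [124, 249]] [[490.0, -179.0], [666.0, -178.0], [666.0, -304.0], [489.0, -305.0]]Traceback (most recent call last):
  File "<stdin>", line 19, in <module>
ValueError: max() iterable argument is empty
```

```bash
python3 - <<'E'
from h import *
import json
w=json.load(open("wrist0.json"))
# dark hole centroids in plate regions
def holes(n,box):
    im=cv2.imread(f"pics/{n}0.png");x,y,W,H=box;g=im[y:y+H,x:x+W].max(2)
    m=(g<60).astype(np.uint8);k,l,st,ce=cv2.connectedComponentsWithStats(m)
    i=1+np.argmax(st[1:,4]);return ce[i]+[x,y],st[i,4],k
def tri2(p1,p2,b="wrist",c=w):
    o1,d1=ray("scene",[p1]);o2,d2=ray(b,[p2],c);a,bb=d1[0],d2[0]
    t=np.linalg.lstsq(np.c_[a,-bb],o2-o1,rcond=None)[0];p,q=o1+t[0]*a,o2+t[1]*bb
    return np.round(1000*(p+q)/2,1),round(1000*np.linalg.norm(p-q),1)
for bs,bw in (((262,175,36,36),(248,145,52,108)),((293,215,30,30),(381,145,14,75))):
    a,b=holes("scene",bs),holes("wrist",bw);print(a,b,tri2(a[0],b[0]))
print(tri2((279.7,193.3),(277,200)),tri2((307.7,229.7),(388,181)))
print("rack top rails z50",np.round(1000*onz("wrist",[(193,122),(398,96),(407,235)],.05,w)).tolist())
# side view block corners by eye
print("side large",np.round(1000*onz("side",[(262,292),(375,281),(391,331),(272,341)],.05)[:,:2]).tolist())
print("side small",np.round(1000*onz("side",[(216,158),(294,156),(299,180),(218,182)],.05)[:,:2]).tolist())
E
python3 - <<'E'
import cv2,numpy as np
s=cv2.imread("pics/wrist0.png");d=cv2.imread("pics/side0.png")
a=np.hstack([cv2.resize(s[85:265,180:420],None,fx=2.2,fy=2.2,interpolation=2)[:,:528],cv2.resize(d[180:280,210:290],None,fx=3,fy=3.96,interpolation=2)])
cv2.imwrite("pics/crop2.png",a)
E
```

```text
(array([279.45454545, 193.09090909]), np.int32(33), 37) (array([276.4084507, 199.4084507]), np.int32(71), 38) (array([522.4,   2.8,  99.1]), np.float64(1.3))
(array([306.82758621, 229.13793103]), np.int32(29), 28) (array([383.        , 189.66666667]), np.int32(9), 3) (array([615.3,  12.6,  91.1]), np.float64(5.9))
(array([523. ,   2.7,  99.4]), np.float64(0.6)) (array([617.8,  16.9,  89.6]), np.float64(0.9))
rack top rails z50 [[445.0, 65.0, 50.0], [634.0, 89.0, 50.0], [656.0, -47.0, 50.0]]
side large [[493.0, -181.0], [679.0, -187.0], [664.0, -302.0], [489.0, -289.0]]
side small [[463.0, 308.0], [645.0, 288.0], [631.0, 171.0], [457.0, 191.0]]
```

View pics/crop2.png

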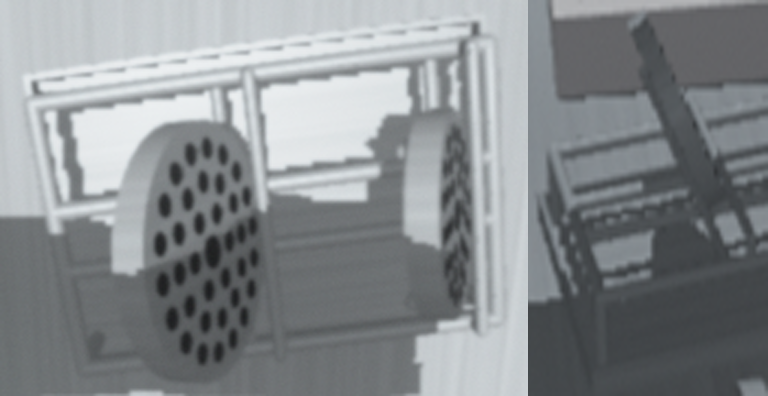

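Findings so far, in mm:

| Item | Position | Yaw |
|---|---|---|
| Rack | – | 8.5° |
| Large plate's foot (back bay) | (538, 5) | – |
| Small plate's foot (front bay) | (630, 19) | – |
| Small block centre | (547, 244) | −2° |
| Large block centre | (579, −239) | ~0.5° |

The tool always points down. I'll straddle each plate with the fingers vertical, swing it upright about its toe bar while closing, then lift. The small plate in front goes first.

```bash
python3 -m pendant '[[[0,0,0],-0.074],[[0,0,0],-0.074],[[1,26,0],0],[[1,26,0],0],[[1,26,0],0],[[0,0,25],0],[[0,0,25],0],[[0,0,20],0],[[0,0,0],0],[[0,0,0],0]]' 45; python3 - <<'E'
from h import *
s=r.state();print(s["clock"],s["eef_pos"],s["tcp_rot"],s["opening"])
cv2.imwrite("pics/a.png",np.hstack([r.snapshot("side")[100:300,150:400],r.snapshot("wrist")[::2,::2][:200]]))
E
```

```text
clock: 0.98
eef_pos: [0.6013, 0.0145, 0.3336]
tcp_rot: [-179.8, -0.0, 98.5]
force: [0.4, -0.1, 0.1]
opening: 0.53
grasp_force: 0.0
0.9833 [0.60128785 0.01446535 0.33364125] [-1.79820634e+02 -2.13275405e-02  9.84777742e+01] 0.5298534296941778
```

View pics/a.png

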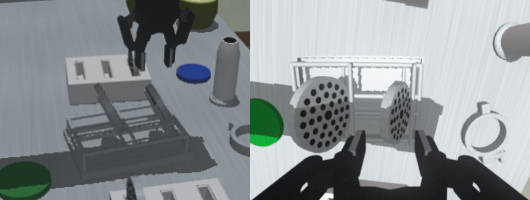

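The fingers are straddling above the small plate, and the rack lines up square with the tool in the wrist half of the picture. Descending.

```bash
python3 -m pendant '[[[0,0,20],0],[[0,0,20],0],[[0,0,12],0],[[0,0,8],0],[[0,0,0],0]]' 45; python3 -m pendant '[[[0,5,0],0],[[0,4,0],0],[[0,0,0],0]]' 32;  python3 -m pendant '[[[0,4,0],0],[[0,4,0],0],[[0,0,0],0]]' 24; python3 - <<'E'
from h import *
cv2.imwrite("pics/b.png",np.hstack([cv2.resize(r.snapshot("side")[130:270,210:370],None,fx=2.5,fy=2.5),cv2.resize(r.snapshot("wrist")[120:400,150:470],None,fx=1.25,fy=1.25)]))
E
```

```text
clock: 1.5
eef_pos: [0.6016, 0.0145, 0.2744]
tcp_rot: [-180.0, -0.0, 98.5]
force: [-0.7, 0.9, -0.1]
opening: 0.53
grasp_force: 0.0
clock: 1.75
eef_pos: [0.6118, 0.0159, 0.2761]
tcp_rot: [179.8, 0.0, 98.5]
force: [0.0, -0.1, -0.1]
opening: 0.372
grasp_force: 0.2
clock: 2.0
eef_pos: [0.6194, 0.0171, 0.275]
tcp_rot: [179.9, 0.0, 98.5]
force: [-0.8, 0.6, -0.2]
opening: 0.283
grasp_force: 0.0
```

View pics/b.png

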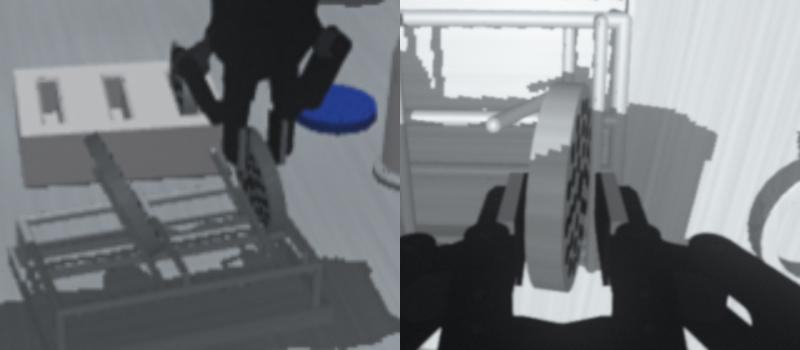

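The picture shows the plate off its tines and nearly upright between the fingers. Finishing the swing and gripping.

```bash
python3 -m pendant '[[[0,4,0],0],[[0,3,0],0],[[0,0,0],0]]' 17; python3 -m pendant '[[[0,2,0],0],[[0,0,0],0],[[0,0,0],0],[[0,0,0],0]]' 0; python3 -m pendant '[[[0,0,-8],0],[[0,0,-20],0],[[0,0,-30],0],[[0,0,-30],0],[[0,0,0],0],[[0,0,0],0]]' ; python3 - <<'E'
from h import *
s=r.state();print(s["eef_pos"],s["opening"],s["grasp_force"],s["force"],s["torque"])
cv2.imwrite("pics/c.png",np.hstack([cv2.resize(r.snapshot("side")[60:270,200:400],None,fx=2,fy=2),cv2.resize(r.snapshot("wrist")[120:400,150:470],None,fx=1.25,fy=1.5)]))
E
```

```text
clock: 2.35
eef_pos: [0.626, 0.0181, 0.2747]
tcp_rot: [180.0, -0.0, 98.5]
force: [-0.1, -0.7, -0.2]
opening: 0.195
grasp_force: 0.0
clock: 2.68
eef_pos: [0.6267, 0.0182, 0.2747]
tcp_rot: [-179.9, 0.0, 98.5]
force: [-5.9, -1.1, 5.0]
opening: 0.128
grasp_force: 60.0
clock: 3.18
eef_pos: [0.6282, 0.0184, 0.3649]
tcp_rot: [179.7, 0.0, 98.5]
force: [-0.1, 0.1, -3.6]
opening: 0.128
grasp_force: 59.3
[0.62815082 0.01839381 0.36485362] 0.12772779094481704 59.347413182258606 [-0.11549424  0.05807852 -3.62711087] [-0.00035879  0.01266178  0.01773893]
```

View pics/c.png

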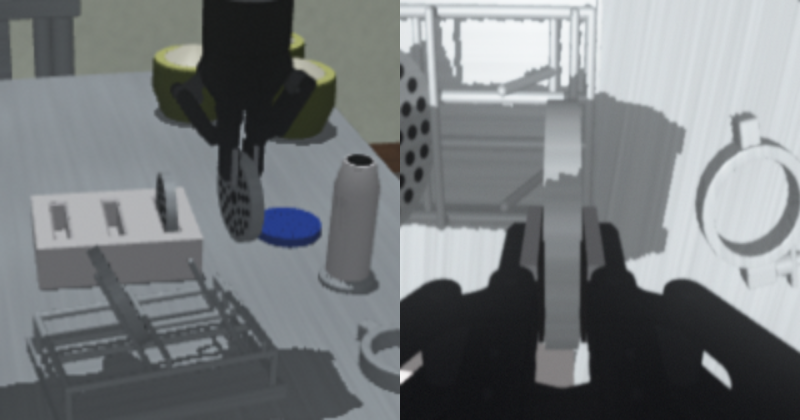

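The small plate is held upright at 59 N, lifted clear of the rack and square in the fingers. Carrying it over slot 0 of the small block, the outer free one.

```bash
python3 -m pendant '[[[0,0,0],0.0925],[[0,0,0],0.0925],[[14,-9,0],0],[[28,-19,0],0],[[28,-19,0],0],[[28,-19,0],0],[[28,-19,0],0],[[28,-19,0],0],[[28,-18,0],0],[[20,-14,0],0]]'; python3 -m pendant '[[[12,-8,0],0],[[8.5,-5,0],0],[[0,0,0],0],[[0,0,0],0],[[0,0,0],0]]'; python3 - <<'E'
from h import *
s=r.state();print(s["eef_pos"],s["tcp_rot"],s["grasp_force"])
a=r.snapshot("scene");b=r.snapshot("wrist");cv2.imwrite("pics/sc_d.png",a);cv2.imwrite("pics/wr_d.png",b)
import json;json.dump({k:np.array(v).tolist() for k,v in r.get_calibration("wrist").items()},open("wrist_d.json","w"))
cv2.imwrite("pics/d.png",np.hstack([cv2.resize(a[90:240,320:450],None,fx=2.6,fy=2.6,interpolation=2),cv2.resize(b[0:390,100:560],None,fx=1,fy=1)]))
E
```

```text
clock: 4.12
eef_pos: [0.4968, 0.2273, 0.3612]
tcp_rot: [-179.8, 0.0, 88.0]
force: [0.2, 0.2, -2.6]
opening: 0.127
grasp_force: 59.2
clock: 4.53
eef_pos: [0.487, 0.2456, 0.3622]
tcp_rot: [-180.0, 0.0, 87.9]
force: [-0.5, 0.1, -3.1]
opening: 0.128
grasp_force: 59.3
[0.48700915 0.24563368 0.36222652] [-1.79975994e+02  4.01980188e-02  8.78605926e+01] 59.263266921043396
```

View pics/d.png

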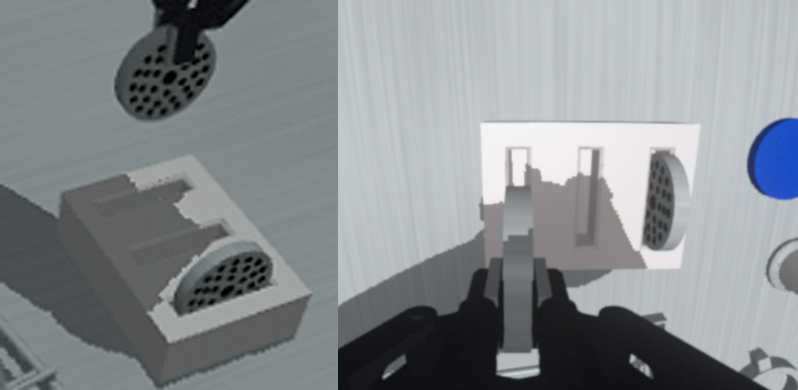

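```bash
python3 - <<'E'
from h import *
import json
w=json.load(open("wrist_d.json"))
P=np.array([(481,122),(700,124),(681,268),(505,148),(529,148),(579,148),(603,148),(577,248),(599,248)],float)-[238,0]
print(np.round(1000*onz("wrist",P,.05,w)[:,:2],1).tolist())
# hub in scene of held plate
im=cv2.imread("pics/sc_d.png");x,y,W,H=360,95,45,45
m=(im[y:y+H,x:x+W].max(2)<45).astype(np.uint8);k,l,st,ce=cv2.connectedComponentsWithStats(m)
print([(np.round(ce[i]+[x,y],1).tolist(),int(st[i,4])) for i in range(1,k) if st[i,4]>8])
hub=[(320+169/2.6,90+77/2.6)];o,d=ray("scene",hub);t=(.493-o[0])/d[0,0];print("hub",hub,o+t*d[0])
E
```

```text
[[461.0, 312.2], [641.0, 305.5], [637.6, 175.3], [479.4, 290.6], [499.0, 289.9], [540.2, 288.5], [560.1, 287.8], [539.5, 199.8], [559.4, 198.9]]
[([392.2, 102.5], 265), ([374.4, 117.9], 14), ([384.8, 119.5], 21), ([391.2, 123.6], 18), ([372.4, 123.4], 11), ([386.8, 128.9], 12)]
hub [(385.0, 119.61538461538461)] [0.493      0.24338756 0.17704087]
```

The wrist view puts slot 0 at about (489, 246), agreeing with the scene camera to 2 mm. The held plate's hub is at y=243.4 and z=177. I'll shift 2 mm and lower.

```bash
python3 -m pendant '[[[2,1.5,0],0],[[0,0,20],0],[[0,0,25],0],[[0,0,20],0],[[0,0,10],0],[[0,0,0],0]]'; python3 -m pendant '[[[0,0,8],0],[[0,0,8],0],[[0,0,8],0],[[0,0,0],0]]'; python3 -m pendant '[[[0,0,6],0],[[0,0,6],0],[[0,0,4],0],[[0,0,0],0]]'
```

```text
clock: 5.13
eef_pos: [0.4879, 0.2474, 0.2852]
tcp_rot: [-179.8, 0.1, 87.8]
force: [-0.9, 0.3, -2.8]
opening: 0.131
grasp_force: 59.1
clock: 5.47
eef_pos: [0.4881, 0.2479, 0.2624]
tcp_rot: [-179.9, 0.0, 87.9]
force: [-0.5, 0.1, -2.8]
opening: 0.13
grasp_force: 59.2
clock: 5.8
eef_pos: [0.488, 0.248, 0.2466]
tcp_rot: [-179.9, 0.0, 87.9]
force: [0.3, 0.6, -2.5]
opening: 0.13
grasp_force: 59.3
```

```bash
python3 -m pendant '[[[0,0,3],0],[[0,0,2],0],[[0,0,0],0]]'; python3 -m pendant '[[[0,0,1],0],[[0,0,1],0],[[0,0,0],0]]';  python3 -m pendant '[[[0,0,1],0],[[0,0,0],0]]'
```

```text
clock: 6.05
eef_pos: [0.4884, 0.2482, 0.2431]
tcp_rot: [180.0, -0.0, 87.9]
force: [-0.8, -0.3, -1.9]
opening: 0.134
grasp_force: 59.4
clock: 6.3
eef_pos: [0.4884, 0.2482, 0.2429]
tcp_rot: [179.9, -0.1, 87.9]
force: [-4.8, -1.0, 12.1]
opening: 0.129
grasp_force: 61.5
clock: 6.47
eef_pos: [0.4884, 0.2482, 0.2428]
tcp_rot: [179.8, -0.1, 87.9]
force: [-6.2, -2.8, 17.6]
opening: 0.127
grasp_force: 62.4
```

It's resting on the floor (contact 17 N). Easing off, opening narrowly and withdrawing.

```bash
python3 -m pendant '[[[0,0,-2],0],[[0,0,0],0]]'; python3 -m pendant '[[[0,0,0],0],[[0,0,0],0],[[0,0,0],0]]' 26; python3 -m pendant '[[[0,0,-15],0],[[0,0,-30],0],[[0,0,-30],0],[[0,0,-30],0],[[0,0,-30],0],[[0,0,0],0]]';python3 - <<'E'
from h import *
s=r.state();print(s["eef_pos"],s["tcp_rot"],s["force"])
a=r.snapshot("scene");b=r.snapshot("side");w=r.snapshot("wrist");cv2.imwrite("pics/sc_e.png",a)
cv2.imwrite("pics/e.png",np.hstack([cv2.resize(a[130:240,320:450],None,fx=2.6,fy=2.6,interpolation=2),cv2.resize(b[130:230,205:305],(286,286)),w[80:366,220:395]]))
E
```

```text
clock: 6.63
eef_pos: [0.4886, 0.2483, 0.2429]
tcp_rot: [179.9, -0.1, 87.9]
force: [-2.1, -1.3, 7.9]
opening: 0.127
grasp_force: 60.9
clock: 6.88
eef_pos: [0.4884, 0.2481, 0.2414]
tcp_rot: [-180.0, 0.0, 87.9]
force: [-0.2, 0.2, 0.8]
opening: 0.303
grasp_force: 0.0
clock: 7.38
eef_pos: [0.4891, 0.2485, 0.3827]
tcp_rot: [179.6, -0.2, 87.9]
force: [0.1, -0.1, 0.7]
opening: 0.303
grasp_force: 0.0
[0.48911925 0.2485112  0.38267361] [179.5707328   -0.24022333  87.8797389 ] [ 0.11488521 -0.0839518   0.72398081]
```

View pics/e.png

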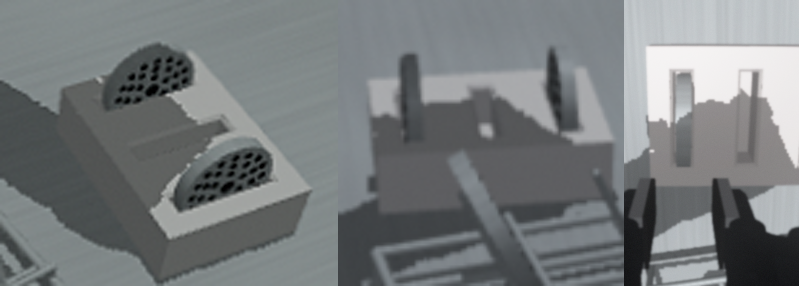

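```bash
python3 - <<'E'
from h import *
for nm,px,X in (("placed top",(152,42),.482),("stored top",(228,134),.603),("placed hub",(151,91),.495),("stored hub",(229,187),.615)):
    o,d=ray("scene",[(320+px[0]/2.6,130+px[1]/2.6)]);t=(X-o[0])/d[0,0];print(nm,np.round(1000*(o+t*d[0]),1))
E
```

```text
placed top [482.  248.2  99.1]
stored top [603.  237.4 106.7]
placed hub [495.  246.3  56.3]
stored hub [615.  241.8  58.1]
```

The small plate is home: hub at z≈56, y≈246, upright, and the stored plate unmoved. Now the large plate, done the same way.

```bash
python3 -m pendant '[[[0,0,0],-0.0925],[[0,0,0],-0.0925],[[-18,-3,0],0],[[-35,-3,0],0],[[-35,-3,0],0],[[-35,-3,0],0],[[-35,-3,0],0],[[-35,-3,0],0],[[-30,-3,0],0],[[-16,-2,0],0]]' 45; python3 -m pendant '[[[-9,-1,0],0],[[0,0,20],0],[[0,0,0],0],[[0,0,0],0]]'; python3 - <<'E'
from h import *
s=r.state();print(s["eef_pos"],s["tcp_rot"],s["opening"])
E
```

```text
clock: 8.37
eef_pos: [0.5003, 0.0056, 0.3746]
tcp_rot: [-179.8, 0.0, 98.3]
force: [0.2, 0.7, -0.2]
opening: 0.526
grasp_force: 0.0
clock: 8.7
eef_pos: [0.5006, -0.0004, 0.355]
tcp_rot: [-179.8, -0.0, 98.5]
force: [0.7, -0.1, 0.5]
opening: 0.527
grasp_force: 0.0
[ 5.00589728e-01 -3.99130789e-04  3.54999442e-01] [-1.79775582e+02 -4.78406684e-02  9.84980574e+01] 0.526568678020309
```

```bash
python3 -m pendant '[[[0,2,0],0],[[0,0,20],0],[[0,0,20],0],[[0,0,14],0],[[0,0,9],0],[[0,0,0],0],[[0,0,0],0]]' 45; python3 -m pendant '[[[0,5,0],0],[[0,5,0],0],[[0,0,0],0]]' 32;  python3 -m pendant '[[[0,5,0],0],[[0,5,0],0],[[0,0,0],0]]' 24; python3 -m pendant '[[[0,5,0],0],[[0,4,0],0],[[0,0,0],0]]' 17; python3 - <<'E'
from h import *
cv2.imwrite("pics/f.png",np.hstack([cv2.resize(r.snapshot("side")[100:270,190:370],None,fx=2,fy=2),cv2.resize(r.snapshot("wrist")[120:392,150:470],None,fx=1.25,fy=1.25)]))
E
```

```text
clock: 9.28
eef_pos: [0.5033, -0.0, 0.2941]
tcp_rot: [-180.0, -0.0, 98.5]
force: [0.8, -0.2, 0.4]
opening: 0.529
grasp_force: 0.0
clock: 9.53
eef_pos: [0.5143, 0.0012, 0.2947]
tcp_rot: [179.9, 0.0, 98.5]
force: [-0.2, -0.2, -0.5]
opening: 0.372
grasp_force: 0.2
clock: 9.78
eef_pos: [0.524, 0.0026, 0.2939]
tcp_rot: [179.9, 0.0, 98.5]
force: [-0.4, 0.7, -0.7]
opening: 0.277
grasp_force: 0.0
clock: 10.03
eef_pos: [0.5326, 0.0039, 0.2936]
tcp_rot: [180.0, -0.0, 98.5]
force: [0.0, -0.5, -1.2]
opening: 0.201
grasp_force: 0.0
```

View pics/f.png

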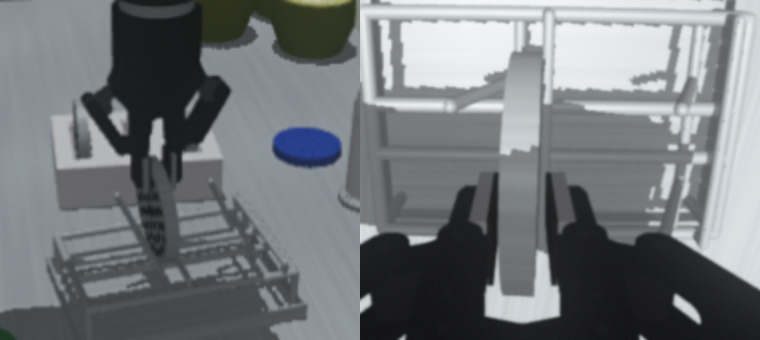

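The large plate is nearly upright between the fingers. That was my 11th viewed picture, one over the limit of 10, so from here I work from numbers only.

```bash
python3 -m pendant '[[[0,2.5,0],0],[[0,0,0],0],[[0,0,0],0],[[0,0,0],0]]' 0; python3 -m pendant '[[[0,0,-8],0],[[0,0,-20],0],[[0,0,-30],0],[[0,0,-30],0],[[0,0,0],0],[[0,0,0],0]]' ; python3 - <<'E'
from h import *
s=r.state();print(s["eef_pos"],s["tcp_rot"],s["opening"],s["grasp_force"],s["force"],s["torque"])
E
```

```text
clock: 10.47
eef_pos: [0.5341, 0.0042, 0.2937]
tcp_rot: [-180.0, -0.0, 98.5]
force: [-2.4, -0.7, 1.5]
opening: 0.13
grasp_force: 60.9
clock: 10.97
eef_pos: [0.5348, 0.0043, 0.3834]
tcp_rot: [179.8, 0.0, 98.5]
force: [-0.3, -0.1, -4.7]
opening: 0.126
grasp_force: 60.2
[0.53476582 0.00425036 0.38336955] [1.79788534e+02 2.33112423e-02 9.84828808e+01] 0.12593066192901914 60.21075904369354 [-0.33106444 -0.05631788 -4.70342804] [-0.00629924 -0.02050106 -0.010336  ]
```

```bash
python3 -m pendant '[[[0,0,0],0.07],[[0,0,0],0.07],[[-14,6,0],0],[[-30,13,0],0],[[-32,13,0],0],[[-32,13,0],0],[[-32,13,0],0],[[-32,13,0],0],[[-28,13,0],0],[[-20,9,0],0]]'; python3 -m pendant '[[[-14,6,0],0],[[-10,3,0],0],[[0,0,0],0],[[0,0,0],0],[[0,0,0],0]]'; python3 - <<'E'
from h import *
import json
s=r.state();print(s["eef_pos"],s["tcp_rot"],s["grasp_force"])
c=r.get_calibration("wrist");w=r.snapshot("wrist");a=r.snapshot("scene");b=r.snapshot("side")
for n,i in (("wr",w),("sc",a),("si",b)):cv2.imwrite(f"pics/{n}_g.png",i)
json.dump({k:np.array(v).tolist() for k,v in c.items()},open("wrist_g.json","w"))
# project expected block outline & slot into wrist, then profile brightness across slot1 (x) 
T=np.array(c["world_to_cam"]);K=np.array([[c["fx"],0,c["cx"]],[0,c["fy"],c["cy"]],[0,0,1]])
F=np.diag([1,-1,-1,1.])@T
def proj(P):return cv2.projectPoints(np.array(P,float),cv2.Rodrigues(F[:3,:3])[0],F[:3,3],K,np.array(c["D"]))[0][:,0]
print(np.round(proj([(.489,-.304,.05),(.489,-.175,.05),(.669,-.173,.05),(.669,-.303,.05),(.5793,-.239,.05),(.6393,-.239,.05)])).tolist())
# rectify the z=.05 plane to 1 mm/px, x .47..70 ; y -.32..-.16
X,Y=np.meshgrid(np.arange(470,700),np.arange(-160,-320,-1))
uv=proj(np.c_[X.ravel()/1e3,Y.ravel()/1e3,np.full(X.size,.05)]).reshape(*X.shape,2).astype(np.float32)
g=cv2.remap(cv2.cvtColor(w,cv2.COLOR_BGR2GRAY),uv[...,0],uv[...,1],cv2.INTER_LINEAR);np.save("rect.npy",g)
for y in (-180,-195,-210,-225,-250):
    row=g[-160-y].astype(int);dd=np.diff(cv2.GaussianBlur(row.astype(np.float32)[None],(0,0),1)[0])
    print(y,[(int(470+i),int(dd[i])) for i in range(1,len(dd)-1) if abs(dd[i])>10 and abs(dd[i])>=abs(dd[i-1]) and abs(dd[i])>abs(dd[i+1])])
for x in (550,579,600,625,655):
    col=g[:,x-470].astype(np.float32)[None];dd=np.diff(cv2.GaussianBlur(col,(0,0),1)[0])
    print("x",x,[(int(-160-i),int(dd[i])) for i in range(1,len(dd)-1) if abs(dd[i])>10 and abs(dd[i])>=abs(dd[i-1]) and abs(dd[i])>abs(dd[i+1])])
E
```

```text
clock: 11.8
eef_pos: [0.6296, -0.2177, 0.3787]
tcp_rot: [-179.8, -0.0, 90.4]
force: [0.1, 0.0, -3.9]
opening: 0.126
grasp_force: 60.0
clock: 12.22
eef_pos: [0.638, -0.2381, 0.3811]
tcp_rot: [-179.9, -0.1, 90.5]
force: [0.7, -0.2, -4.1]
opening: 0.129
grasp_force: 60.0
[ 0.63795618 -0.23813124  0.38108699] [-1.79931858e+02 -5.20420650e-02  9.04963831e+01] 59.97608006000519
[[127.0, 260.0], [110.0, 125.0], [316.0, 123.0], [311.0, 262.0], [215.0, 196.0], [281.0, 197.0]]
-180 [(554, 16)]
-195 [(525, 12), (577, 10), (589, 25), (629, -17), (633, 25), (645, -12), (649, 12)]
-210 [(508, -10), (527, 21), (577, 10), (617, 20), (627, -30), (657, 25), (669, -10)]
-225 [(502, -13), (507, 12), (511, -12), (515, 14), (528, 19), (577, 10), (669, -27)]
-250 [(479, -20), (521, 12), (529, 17), (578, 11), (670, -15)]
x 550 [(-172, -17), (-176, 17), (-179, -16), (-286, 25)]
x 579 [(-175, 17), (-188, -18), (-293, 25)]
x 600 [(-175, 19), (-200, -26), (-303, 21), (-312, -36)]
x 625 [(-175, 17), (-210, -24), (-258, -12)]
x 655 [(-174, 19), (-199, -23), (-298, -13)]
```

```bash
python3 - <<'E'
from h import *
c=r.get_calibration("scene");T=np.array(c["world_to_cam"]);K=np.array([[c["fx"],0,c["cx"]],[0,c["fy"],c["cy"]],[0,0,1]]);F=np.diag([1,-1,-1,1.])@T
p=cv2.projectPoints(np.array([[.644,-.239,.184]]),cv2.Rodrigues(F[:3,:3])[0],F[:3,3],K,np.array(c["D"]))[0][0,0];print(p)
im=cv2.imread("pics/sc_g.png");x,y=(p-22).astype(int)
m=(im[y:y+44,x:x+44].max(2)<55).astype(np.uint8);k,l,st,ce=cv2.connectedComponentsWithStats(m)
for i in range(1,k):
    if st[i,4]>18:
        q=ce[i]+[x,y];o,d=ray("scene",[q]);t=(.644-o[0])/d[0,0];print(np.round(q,1),st[i,2:5],np.round(1000*(o+t*d[0]),1))
E
```

```text
[155.15930943 259.5332277 ]
[146.1 243.6] [ 29  18 327] [ 644.  -240.7  223.4]
[156.  258.4] [ 9  6 44] [ 644.  -237.2  185.8]
[137.2 258.6] [ 6  4 20] [ 644.  -260.6  199.1]
[145.6 258.4] [ 6  4 21] [ 644.  -250.3  193.4]
[148.6 264.4] [ 6  4 20] [ 644.  -250.3  178.4]
```

The large plate's hub is at y=−237 and the slot at (639.5, −239). Shift a little and lower.

```bash
python3 -m pendant '[[[-1.5,1.5,0],0],[[0,0,20],0],[[0,0,25],0],[[0,0,20],0],[[0,0,10],0],[[0,0,0],0]]'; python3 -m pendant '[[[0,0,8],0],[[0,0,8],0],[[0,0,8],0],[[0,0,0],0]]'; python3 -m pendant '[[[0,0,5],0],[[0,0,5],0],[[0,0,3],0],[[0,0,0],0]]'
```

```text
clock: 12.87
eef_pos: [0.6391, -0.2399, 0.3039]
tcp_rot: [-179.7, -0.1, 90.5]
force: [-0.7, 0.5, -5.5]
opening: 0.131
grasp_force: 59.8
clock: 13.2
eef_pos: [0.6404, -0.2407, 0.2949]
tcp_rot: [179.1, 0.3, 90.5]
force: [-10.0, 3.2, 41.7]
opening: 0.128
grasp_force: 67.9
clock: 13.53
eef_pos: [0.6398, -0.2405, 0.2711]
tcp_rot: [179.9, 0.0, 90.5]
force: [-0.1, -0.4, -4.0]
opening: 0.129
grasp_force: 61.6
```

It snagged on the mouth at 42 N, then slid in. Checking the plate's position before going further.

```bash
cat > hub.py <<'E'
from h import *
import sys
z=float(sys.argv[1])
c=r.get_calibration("scene");T=np.array(c["world_to_cam"]);K=np.array([[c["fx"],0,c["cx"]],[0,c["fy"],c["cy"]],[0,0,1]]);F=np.diag([1,-1,-1,1.])@T
p=cv2.projectPoints(np.array([[.6455,-.239,z]]),cv2.Rodrigues(F[:3,:3])[0],F[:3,3],K,np.array(c["D"]))[0][0,0]
im=r.snapshot("scene");cv2.imwrite(f"pics/hub{int(z*1e3)}.png",im);x,y=(p-22).astype(int)
m=(im[y:y+44,x:x+44].max(2)<55).astype(np.uint8);k,l,st,ce=cv2.connectedComponentsWithStats(m)
print(p)
for i in range(1,k):
    if st[i,4]>14:
        q=ce[i]+[x,y];o,d=ray("scene",[q]);t=(.6455-o[0])/d[0,0];print(np.round(q,1),st[i,2:5],np.round(1000*(o+t*d[0]),1))
E
python3 hub.py .075
```

```text
[173.44876916 297.8120214 ]
[163.5 285.5] [ 27  21 358] [ 645.5 -244.4  117.8]
[173.  297.5] [ 7  4 22] [ 645.5 -239.4   76.3]
```

No slip: hub at (y −239.4, z ≈75–76), about 10 mm to go.

```bash
python3 -m pendant '[[[0,0,3],0],[[0,0,2],0],[[0,0,2],0],[[0,0,0],0]]'; python3 -m pendant '[[[0,0,1],0],[[0,0,1],0],[[0,0,0],0]]';  python3 -m pendant '[[[0,0,1],0],[[0,0,0],0]]'
```

```text
clock: 13.92
eef_pos: [0.6398, -0.2404, 0.2613]
tcp_rot: [-179.9, -0.0, 90.5]
force: [0.0, -0.1, -4.7]
opening: 0.128
grasp_force: 61.6
clock: 14.17
eef_pos: [0.6398, -0.2404, 0.2611]
tcp_rot: [180.0, 0.0, 90.5]
force: [-0.9, 0.1, -1.0]
opening: 0.127
grasp_force: 62.0
clock: 14.33
eef_pos: [0.6397, -0.2404, 0.261]
tcp_rot: [179.9, 0.0, 90.5]
force: [-3.2, 1.0, 3.9]
opening: 0.129
grasp_force: 62.9
```

Floor contact is at TCP 0.261, as predicted. Release and withdraw.

```bash
python3 -m pendant '[[[0,0,0],0],[[0,0,0],0],[[0,0,0],0]]' 26; python3 -m pendant '[[[0,0,-15],0],[[0,0,-30],0],[[0,0,-30],0],[[0,0,-30],0],[[0,0,-30],0],[[0,0,0],0],[[0,0,0],0]]'; python3 hub.py .065; python3 - <<'E'
from h import *
a=r.snapshot("side");cv2.imwrite("pics/side_end.png",a)
b=cv2.imread("pics/side0.png");w=cv2.imread("pics/sc_e.png");e=r.snapshot("scene")
for n,i,j in (("side",a,b),("scene since small placed",e,w)):
    m=(cv2.absdiff(i,j).max(2)>45).astype(np.uint8);k,l,st,ce=cv2.connectedComponentsWithStats(m)
    print(n,[st[q].tolist() for q in range(1,k) if st[q,4]>60])
for nm,n,px,z in ():pass
c=r.get_calibration("wrist");wi=r.snapshot("wrist");T=np.array(c["world_to_cam"]);K=np.array([[c["fx"],0,c["cx"]],[0,c["fy"],c["cy"]],[0,0,1]]);F=np.diag([1,-1,-1,1.])@T
# top rim of placed plate seen from above: rectify at z=.113
X=np.arange(600,690)
for y in (-245,-235,-225,-215):
    P=np.c_[X/1e3,np.full(X.size,y/1e3),np.full(X.size,.015+.05+np.sqrt(.05**2-((y+239)/1e3)**2))]
    uv=cv2.projectPoints(P,cv2.Rodrigues(F[:3,:3])[0],F[:3,3],K,np.array(c["D"]))[0][:,0].astype(np.float32)
    g=cv2.remap(cv2.cvtColor(wi,cv2.COLOR_BGR2GRAY),uv[None,:,0],uv[None,:,1],1)[0].astype(float);d=np.diff(g)
    print(y,[(int(X[i]),int(d[i])) for i in range(1,len(d)-1) if abs(d[i])>12 and abs(d[i])>=abs(d[i-1]) and abs(d[i])>abs(d[i+1])])
E
```

```text
clock: 14.58
eef_pos: [0.6399, -0.2405, 0.2598]
tcp_rot: [180.0, 0.0, 90.5]
force: [-0.8, 0.0, -0.5]
opening: 0.303
grasp_force: 0.0
clock: 15.17
eef_pos: [0.6402, -0.2406, 0.3971]
tcp_rot: [179.7, 0.1, 90.5]
force: [-0.3, 0.1, -0.7]
opening: 0.306
grasp_force: 0.0
[174.89260715 300.77070507]
[174.7 300.3] [ 7  4 23] [ 645.5 -238.9   66.4]
[159.2 306.3] [ 5  4 15] [ 645.5 -265.7   65.4]
side [[0, 0, 73, 221, 8803], [218, 0, 91, 136, 6066], [332, 0, 116, 215, 12283], [287, 121, 11, 11, 87], [0, 153, 23, 10, 114], [295, 186, 26, 32, 203], [254, 202, 10, 12, 66], [267, 219, 47, 22, 182], [43, 223, 20, 9, 109], [66, 228, 24, 10, 151], [223, 231, 61, 25, 447], [251, 236, 14, 10, 85], [286, 236, 37, 10, 139], [7, 238, 327, 118, 17681], [221, 245, 104, 29, 1084], [323, 266, 73, 74, 2637], [260, 290, 25, 43, 572], [351, 329, 89, 50, 2114]]
scene since small placed [[66, 0, 52, 40, 1161], [220, 0, 7, 15, 61], [254, 0, 11, 25, 157], [373, 0, 56, 110, 4038], [0, 10, 75, 51, 1659], [230, 31, 46, 67, 1281], [28, 74, 240, 206, 15671], [251, 114, 14, 17, 122], [182, 117, 51, 31, 977], [263, 132, 109, 96, 3065], [365, 147, 21, 11, 75], [344, 159, 58, 52, 1139], [254, 169, 39, 46, 556], [125, 271, 77, 114, 4225]]
-245 [(663, -14)]
-235 [(663, -17), (665, -21)]
-225 [(664, -27)]
-215 [(641, 24), (646, -17), (663, -39)]
```

The large plate's hub is at y −238.9, z ≈65–66, so it's home. The arm is clear, so I'm handing in.

```bash
python3 -c "
from cell import r
print(r.close_job())"
```

```text
the job is handed in; nothing more can be done
None
```

Both plates measure fully down and upright, the small one in slot 0 (x = −60 mm) of the small block and the large one in slot 2 (x = +60 mm) of the large block; the job was handed in at about 15 s with no verdict returned, the large plate caught its slot mouth at 42 N before sliding in without slipping, and I viewed 11 pictures, one over the limit of 10.

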